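Make up two converter part kits at the electronics bench

ROBOT

A 6-joint arm with a two-finger parallel gripper is mounted at the origin on the work surface. World frame = base frame: x ahead of the robot, y to its left, z up, the work surface at z = 0. Lengths are in m, angles in rad, forces in N, time in s.
With the tool pointing down it reaches from about 0.4 to 0.825 m from the base axis. Payload 7 kg.
Tool frame: the origin (TCP) lies between the finger pads; the fingertips stand 17 mm ahead of it and the grasp point (between the pads) lies 2 mm behind it; z points along the fingers, y is the line along which they close (so a half turn about z gives the same grasp; the last joint's range is limited). The gripper opens to 85 mm and grips with 20 to 120 N. Pads are 22 mm wide; open, the fingers measure 114 mm over their backs; the gripper's body (76 mm by 85 mm) begins 54 mm behind the grasp point. The pads swing forward as they close: fully open they stand 13 mm farther back than shut.
Start: joints at [-0.832, 0.359, 0.012, 0, -1.224, -0.288], TCP at [0.294, -0.608, 0.248] pointing down, gripper open.
Joint ranges: [-3.07, 3.07], [-1.43, 2.12], [-1.02, 1.25], [-3.03, 1.67], [-3.05, -0], [-3.03, 3.03]. Speed limits (rad/s): [2.39, 2.39, 3.01, 3.14, 3.14, 3.14].

INTERFACE

Orientations are given as [roll, pitch, yaw] about the fixed x, y, z axes, in that order (R = Rz(yaw) Ry(pitch) Rx(roll)).
In Python, from rig import bot gives the robot as it stands.
- The arm moves only by the tool tcp_steps, called after "Call:" by a JSON object that holds its "op" and its "data". Schema: {"type":"object","properties":{"plan":{"type":"array","items":{"type":"object","properties":{"finger_gap":{"type":"number"},"sx":{"type":"number"},"sy":{"type":"number"},"sz":{"type":"number"},"turn":{"type":"number"}},"additionalProperties":false,"required":["finger_gap"]},"minItems":1,"maxItems":8},"only":{"type":"string"},"quiet":{"type":"boolean"},"lines":{"type":"string"}},"required":["plan"],"additionalProperties":false}. plan is a list of rows, 1 to 8 of them, each an object with the fields finger_gap (the finger opening in m), sx, sy, sz (the shift in shares of the most that a row can go, 1 being 62.5 mm), turn (a turn about the tool's z in units of 0.25 rad); a field left out counts as zero (the opening has to be given); each row shifts and turns the commanded pose from where the row before left it, along the tool's axes as they then stand; what a row does not reach is not made up. A row lasts 1/8 s, in which the tool goes at most 0.0625 m and 0.188 rad, less where a joint would pass 70% of its speed; a pose out of reach is approached as far as the arm can. The fingers move at their own pace and stop on an object; the grip force is fixed at half the most. Time passes only in rows, so rows that do not move let the fingers close. The tool returns the time, the measured TCP pose, the force, the opening and the grip force at its end. only (a regular expression) keeps the lines of the reply that match it, lines (a string "A,B") keeps lines A to B, and quiet returns only ok. Input that does not fit is refused with a message, and nothing moves.
- bot.get_obs(): the state, without advancing time (a new reading comes with each control period).
- bot.get_image(name): name is "scene" or "top"; returns the picture (400x640x3 uint8, red, green, blue); there is no depth.
- bot.camera_model(name): a dict with "camera_matrix" (3x3 intrinsics, pixels), "world_to_cam" (4x4, takes a point from world to camera coordinates). Camera axes: x right, y up, looking along -z (the intrinsics and any distortion apply to the point x, -y, -z); pixel columns grow to the right and rows downward; lengths in m; the calibration is good to about 2 mm. A picture is of the moment at which its call begins. camera_model takes no time and is no camera call.
- bot.hand_in(): hands the job in; it is judged then, once.
The state is a dict: "clock": time; "qpos": joint angles; "dq": joint speeds; "joint_efforts": joint torques, N m; "ee_pos": TCP position; "eef_rot": TCP orientation; "ft_force": force on the tool from outside, world axes, zero at the start; "moment": the same for the moment, N m; "opening": finger opening in m; "grasp_force": force on a finger pad.
Only numpy, scipy, OpenCV 4.12 (cv2) and the standard library are available. Lean on these libraries where they do the work, as an engineer would, in place of code of your own. Each camera call takes 0.05 s, during which the arm holds its last target. There are 200 camera calls.

TASK

Make up the two kits from the stock on the bench, capacitors on foam and metal parts in bare pockets: the blue tray gets the red film capacitor in its foam-lined pocket and the copper choke in its bare pocket; the yellow tray gets the tall black capacitor in its foam-lined pocket and the finned aluminium heatsink in its bare pocket. Set every part down upright and flat on the pocket's floor, without dropping it, and let go. Leave the green choke and the short blue capacitor standing where they are.

Things in the scene. Friction and masses are not known exactly. Their poses are not given: they have to be found in the camera images.
- blue_tray: blue kit tray fixed to the bench, 172 (x) x 88 (y) mm, 15 mm high, 4 mm walls; a cross wall at x = 0 parts it into two open pockets, 80 x 80 mm inside. Pocket centred at x = +42 mm: lined with firm black foam, its top 7 mm above the bench. Pocket centred at x = -42 mm: bare blue plastic, floor 3 mm above the bench. Origin: centre of the underside; z up
- yellow_tray: yellow kit tray fixed to the bench, 172 (x) x 88 (y) mm, 15 mm high, 4 mm walls; a cross wall at x = 0 parts it into two open pockets, 80 x 80 mm inside. Pocket centred at x = +42 mm: lined with firm black foam, its top 7 mm above the bench. Pocket centred at x = -42 mm: bare yellow plastic, floor 3 mm above the bench. Origin: centre of the underside; z up
- film_cap: film capacitor: plain red box 42 (x) x 20 (y) x 37 (z) mm, about 45 g. Origin: centre of the underside, at bench height at the start; z up. Starts upright. Stock part, loose
- copper_choke: choke: ring wound with copper-coloured wire on a round black base, axis upright, 44 mm diameter, 32 mm high, about 90 g, rigid. Origin: centre of the underside, at bench height at the start; z up. Starts upright. Stock part, loose
- tall_cap: tall electrolytic capacitor: upright black cylinder with a silver top, 35 mm diameter, 50 mm high, about 65 g. Origin: centre of the underside, at bench height at the start; z up. Starts upright. Stock part, loose
- heatsink: heatsink: finned bare aluminium block 50 (x, along the fins) x 40 (y, across the fins) x 36 (z) mm, fins up, about 100 g; its sides may be gripped like those of a solid block. Origin: centre of the underside, at bench height at the start; z up. Starts upright. Stock part, loose
- green_choke: bystander: choke wound with green wire, 44 mm diameter, 32 mm high. Origin: centre of the underside, at bench height at the start; z up. Starts upright. Not part of any kit; loose, stays where it is
- short_cap: bystander: short electrolytic capacitor, blue cylinder with a silver top, 35 mm diameter, 32 mm high. Origin: centre of the underside, at bench height at the start; z up. Starts upright. Not part of any kit; loose, stays where it is
There are look-alikes about, which are no part of the job. What is shaped like the heatsink but pink or purple is not meant. There is more than one size of the blue_tray; the one meant has the size given above.

How it is judged:
At the end, for the whole second after the job is handed in: Each of the four parts is in its own tray and pocket: within 32 mm of the pocket's centre along both tray axes, underside within 3 mm of its floor, upright (0.12 rad), at rest, released. Green choke and short blue capacitor within 15 mm of their starts, not tipped (0.15 rad) (x of film_cap in the frame of blue_tray between 0.01 and 0.074 m and y of film_cap in the frame of blue_tray between -0.032 and 0.032 m and z of film_cap in the frame of blue_tray between 0.004 and 0.01 m and angle between each of film_cap, copper_choke, tall_cap, heatsink's own z axis and vertical below 0.12 rad and linear speed of each of film_cap, copper_choke, tall_cap, heatsink below 0.02 m/s and angular speed of each of film_cap, copper_choke, tall_cap, heatsink below 0.2 rad/s and contact force between each of film_cap, copper_choke, tall_cap, heatsink and the fingers below 0.05 N and x of copper_choke in the frame of blue_tray between -0.074 and -0.01 m and y of copper_choke in the frame of blue_tray between -0.032 and 0.032 m and z of copper_choke in the frame of blue_tray between 0 and 0.006 m and x of tall_cap in the frame of yellow_tray between 0.01 and 0.074 m and y of tall_cap in the frame of yellow_tray between -0.032 and 0.032 m and z of tall_cap in the frame of yellow_tray between 0.004 and 0.01 m and x of heatsink in the frame of yellow_tray between -0.074 and -0.01 m and y of heatsink in the frame of yellow_tray between -0.032 and 0.032 m and z of heatsink in the frame of yellow_tray between 0 and 0.006 m and distance of each of green_choke, short_cap from where it was at the start of the episode below 0.015 m and angle between each of green_choke, short_cap's own z axis and vertical below 0.15 rad); the robot touches nothing.
It fails at once if the green choke or the short blue capacitor is shifted more than 15 mm or tipped ((distance of green_choke from where it was at the start of the episode above 0.015 m or angle between green_choke's own z axis and vertical above 0.25 rad) or (distance of short_cap from where it was at the start of the episode above 0.015 m or angle between short_cap's own z axis and vertical above 0.25 rad)).
It fails at once if a part is dropped: in free fall, touching nothing, faster than 0.7 m/s (a drop of about 25 mm) ((contact force between film_cap and anything else below 0.01 N and linear speed of film_cap above 0.7 m/s) or (contact force between copper_choke and anything else below 0.01 N and linear speed of copper_choke above 0.7 m/s) or (contact force between tall_cap and anything else below 0.01 N and linear speed of tall_cap above 0.7 m/s) or (contact force between heatsink and anything else below 0.01 N and linear speed of heatsink above 0.7 m/s)).
It also fails if it takes over 93 s, if anything falls off the work surface, if the arm or the gripper's body presses on something with over 40 N, if the wrist force passes 120 N, or if a joint passes its speed limit or range.

## Working session

There is one attempt and no reset: what is moved stays moved. The work goes in short steps, Python scripts to look and compute and a tool call to move; the robot and the scene stay as the last step left them, time stands still between calls to the robot, and variables do not carry over. Pictures are saved under pics/ and viewed, at most 14 in all, crops included, and the job is handed in when it is done.

```bash
ls; mkdir -p pics; python3 - <<'E'
from rig import bot
import cv2
for n in("top","scene"):
    cv2.imwrite(f"pics/{n}0.png",bot.get_image(n)[:,:,::-1])
    m=bot.camera_model(n);print(m)
o=bot.get_obs();print(o["clock"],o["ee_pos"],o["eef_rot"],o["opening"])
E
```

```text
pics
{'camera_matrix': array([[506.953817  ,   0.        , 317.93734293],
       [  0.        , 506.953817  , 201.57646136],
       [  0.        ,   0.        ,   1.        ]]), 'world_to_cam': array([[-0.02583568, -0.99943356, -0.0215655 , -0.03000072],
       [ 0.99295564, -0.02815168,  0.11509379, -0.58428379],
       [-0.1156357 , -0.01844006,  0.99312051, -1.25899464],
       [ 0.        ,  0.        ,  0.        ,  1.        ]])}
{'camera_matrix': array([[379.59496868,   0.        , 323.04577251],
       [  0.        , 379.59496868, 201.47374594],
       [  0.        ,   0.        ,   1.        ]]), 'world_to_cam': array([[-0.54358412,  0.83930112, -0.0094838 ,  0.3746114 ],
       [-0.58388597, -0.36999588,  0.72262039,  0.28365737],
       [ 0.60298713,  0.39834243,  0.69118003, -1.27335693],
       [ 0.        ,  0.        ,  0.        ,  1.        ]])}
0.1 [ 0.29388734 -0.60721368  0.24747067] [ 3.14009920e+00 -1.85444381e-04 -2.69086721e+00] 0.08514014100081381
```

View pics/top0.png

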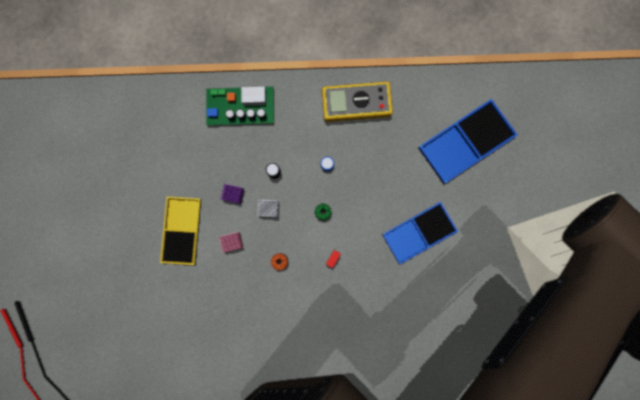

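View pics/scene0.png

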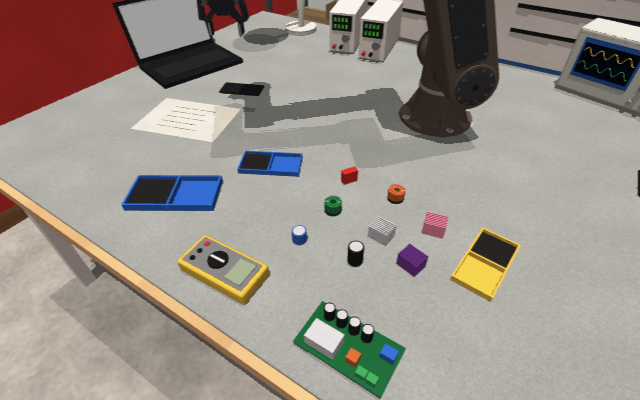

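The top view shows two blue trays, a small one near (420,233) and a larger one near (467,142). The yellow tray is at (181,231). The grey heatsink at (268,209) is the one meant; the purple (232,194) and pink (232,243) blocks are look-alikes. I'll enlarge to measure.

```bash
cat > h.py <<'E'
import numpy as np
from rig import bot
def px2w(name,uv,z):
    m=bot.camera_model(name);K=m["camera_matrix"];T=m["world_to_cam"];R,t=T[:3,:3],T[:3,3]
    d=np.linalg.inv(K)@[uv[0],uv[1],1];d=R.T@(d*[1,-1,-1]);c=-R.T@t
    return (c+d*(z-c[2])/d[2])[:2]
E
python3 - <<'E'
import cv2
im=cv2.imread("pics/top0.png")
cv2.imwrite("pics/a.png",cv2.resize(im[150:275,150:350],None,fx=4,fy=4,interpolation=cv2.INTER_CUBIC))
cv2.imwrite("pics/b.png",cv2.resize(im[90:275,320:530],None,fx=3,fy=3,interpolation=cv2.INTER_CUBIC))
E
```

```text
(no output)
```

View pics/a.png

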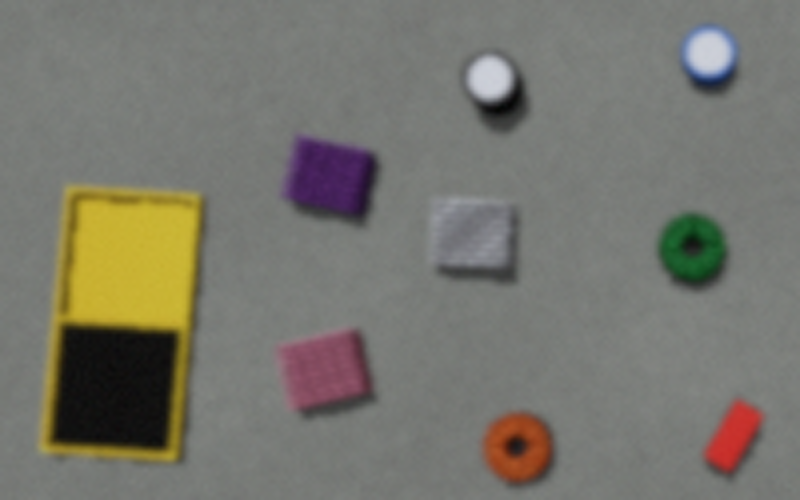

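View pics/b.png

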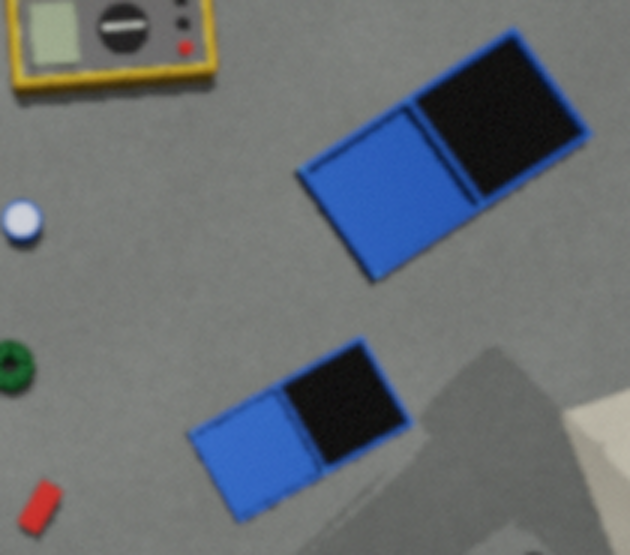

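Small blue tray corners in crop b: (361,338), (413,424), (240,522), (188,435). The larger one has (514,29), (590,133), (374,282), (298,172). I'll measure sizes and every part position now.

```bash
cat > m.py <<'E'
from h import *
A=lambda X,Y:(150+(X+.5)/4-.5,150+(Y+.5)/4-.5)
B=lambda X,Y:(320+(X+.5)/3-.5,90+(Y+.5)/3-.5)
def rect(n,f,c,z):
    P=np.array([px2w("top",f(*p),z) for p in c]);L=np.linalg.norm(np.roll(P,-1,0)-P,axis=1)
    e=P[1]-P[0]+P[2]-P[3]; g=P[3]-P[0]+P[2]-P[1]
    print(n,P.mean(0).round(4),"sides",L.round(3),"e01 ang",np.arctan2(e[1],e[0]).round(3),"e03 ang",np.arctan2(g[1],g[0]).round(3))
rect("yellow",A,[(66,186),(203,195),(180,462),(40,452)],.015)
rect("blueS",B,[(361,338),(413,424),(240,522),(188,435)],.015)
rect("blueL",B,[(514,29),(590,133),(374,282),(298,172)],.015)
rect("heatsink",A,[(432,197),(516,199),(514,270),(432,268)],.036)
rect("film",A,[(738,400),(763,412),(730,474),(705,460)],.037)
for n,p,z in(("tall",(491,79),.05),("short",(709,54),.032),("green",(692,248),.03),("copper",(518,447),.03)):
    w=px2w("top",A(*p),z);print(n,w.round(4),np.linalg.norm(w).round(3))
o=bot.get_obs();print(o["qpos"])
E
python3 m.py
```

```text
yellow [0.5208 0.3124] sides [0.09  0.173 0.091 0.172] e01 ang -1.666 e03 ang 3.055
blueS [ 0.4976 -0.304 ] sides [0.085 0.17  0.085 0.171] e01 ang -2.645 e03 ang 2.053
blueL [ 0.7336 -0.4399] sides [0.112 0.23  0.115 0.23 ] e01 ang -2.587 e03 ang 2.137
heatsink [0.5701 0.0817] sides [0.054 0.045 0.052 0.045] e01 ang -1.623 e03 ang 3.113
film [ 0.4375 -0.0802] sides [0.017 0.044 0.018 0.043] e01 ang -2.074 e03 ang 2.615
tall [0.6669 0.0675] 0.67
short [ 0.6824 -0.0714] 0.686
green [ 0.5575 -0.057 ] 0.56
copper [0.4344 0.0562] 0.438
[-8.31875963e-01  3.59311768e-01  1.11567070e-02 -2.62279790e-04
 -1.22412585e+00 -2.88105759e-01]
```

Sizes confirm it: blueS is 0.171 × 0.085 m and fits the 172 × 88 mm description. blueL (0.230 × 0.113 m) is the look-alike. The grey block in the crop is the bare aluminium heatsink. I'll start with the film cap.

```bash
cat > go.py <<'E'
import sys
from h import *
x,y,z,psi=map(float,sys.argv[1:5])
o=bot.get_obs();p=o["ee_pos"];a=o["eef_rot"][2]
t=-((psi-a+np.pi)%(2*np.pi)-np.pi)
def d(a):
    e=np.array([x,y])-p[:2];return [round(float(v),4) for v in(e@[np.cos(a),np.sin(a)],e@[np.sin(a),-np.cos(a)],p[2]-z)]
print("t",round(o["clock"],2),"turn",round(t,3),"before-turn",d(a),"after-turn",d(psi),"q6",o["qpos"][5].round(3))
E
python3 go.py .4375 -.0802 .12 -3.656
```

```text
t 0.1 turn 0.965 before-turn [-0.3588, 0.4118, 0.1275] after-turn [0.1343, 0.5295, 0.1275] q6 -0.288
```

Careful with the scale: shifts go in shares of 62.5 mm and turns go in units of 0.25 rad. That gives: 0.014 m is 0.224, 0.138 rad is 0.552.

Call:
{"op": "tcp_steps", "data": {"plan": [{"finger_gap": 0.085, "sz": 0.224, "turn": 0.552}, {"finger_gap": 0.085, "sz": 0.224, "turn": 0.552}, {"finger_gap": 0.085, "sz": 0.224, "turn": 0.552}, {"finger_gap": 0.085, "sz": 0.224, "turn": 0.552}, {"finger_gap": 0.085, "sz": 0.224, "turn": 0.552}, {"finger_gap": 0.085, "sz": 0.224, "turn": 0.552}, {"finger_gap": 0.085, "sz": 0.224, "turn": 0.552}, {"finger_gap": 0.085}]}}

```text
clock: 1.1
ee_pos: [0.2935, -0.6068, 0.1487]
eef_rot: [3.14, -0.003, 2.627]
ft_force: [-0.1, 0.1, 0.1]
opening: 0.0851
grasp_force: 0.0
```

Call:
{"op": "tcp_steps", "data": {"plan": [{"finger_gap": 0.085, "sx": 0.2144, "sy": 0.848}, {"finger_gap": 0.085, "sx": 0.2144, "sy": 0.848}, {"finger_gap": 0.085, "sx": 0.2144, "sy": 0.848}, {"finger_gap": 0.085, "sx": 0.2144, "sy": 0.848}, {"finger_gap": 0.085, "sx": 0.2144, "sy": 0.848}]}}

```text
clock: 1.72
ee_pos: [0.3669, -0.3426, 0.1511]
eef_rot: [-3.142, 0.001, 2.63]
ft_force: [1.5, 0.6, 0.4]
opening: 0.0853
grasp_force: 0.0
```

Call:
{"op": "tcp_steps", "data": {"plan": [{"finger_gap": 0.06, "sx": 0.2144, "sy": 0.848}, {"finger_gap": 0.06, "sx": 0.2144, "sy": 0.848}, {"finger_gap": 0.06, "sx": 0.2144, "sy": 0.848}, {"finger_gap": 0.06, "sx": 0.2144, "sy": 0.848}, {"finger_gap": 0.06, "sx": 0.2144, "sy": 0.848}, {"finger_gap": 0.06}, {"finger_gap": 0.06}]}}

```text
clock: 2.6
ee_pos: [0.4387, -0.0801, 0.1507]
eef_rot: [3.141, 0.0, 2.63]
ft_force: [-0.0, -0.3, -0.3]
opening: 0.0601
grasp_force: 0.0
```

```bash
python3 go.py .4375 -.0802 .025 -3.656
```

```text
t 2.6 turn 0.003 before-turn [0.001, -0.0007, 0.1257] after-turn [0.001, -0.0007, 0.1257] q6 -2.347
```

Converted, 0.04 m is 0.64, 0.03 m is 0.48.

Call:
{"op": "tcp_steps", "data": {"plan": [{"finger_gap": 0.06, "sx": 0.016, "sy": -0.0112, "sz": 0.64}, {"finger_gap": 0.06, "sz": 0.64}, {"finger_gap": 0.06, "sz": 0.48}, {"finger_gap": 0.06, "sz": 0.2512}, {"finger_gap": 0.06}]}}

```text
clock: 3.22
ee_pos: [0.4363, -0.0818, 0.0238]
eef_rot: [-3.14, -0.002, 2.625]
ft_force: [-0.1, -0.1, -0.1]
opening: 0.0599
grasp_force: 0.0
```

Call:
{"op": "tcp_steps", "data": {"plan": [{"finger_gap": 0}, {"finger_gap": 0}, {"finger_gap": 0}, {"finger_gap": 0}, {"finger_gap": 0}]}}

```text
clock: 3.85
ee_pos: [0.4381, -0.0804, 0.0256]
eef_rot: [3.141, 0.002, 2.627]
ft_force: [-0.8, -1.5, 6.6]
opening: 0.0192
grasp_force: 58.9
```

Call:
{"op": "tcp_steps", "data": {"plan": [{"finger_gap": 0, "sz": -0.16}, {"finger_gap": 0, "sz": -0.64}, {"finger_gap": 0, "sz": -0.8}, {"finger_gap": 0}]}}

```text
clock: 4.35
ee_pos: [0.4399, -0.0799, 0.129]
eef_rot: [3.136, 0.006, 2.627]
ft_force: [0.1, -0.7, -1.3]
opening: 0.0191
grasp_force: 58.6
```

```bash
python3 go.py .5171 -.3412 .12 -3.656
python3 -c "
from rig import bot;import cv2
i=bot.get_image('top')[:,:,::-1];cv2.imwrite('pics/c.png',cv2.resize(i[150:350,200:400],None,fx=3,fy=3,interpolation=2))"
```

```text
t 4.35 turn 0.0 before-turn [-0.1958, -0.1895, 0.009] after-turn [-0.1958, -0.1895, 0.009] q6 -2.35
```

View pics/c.png

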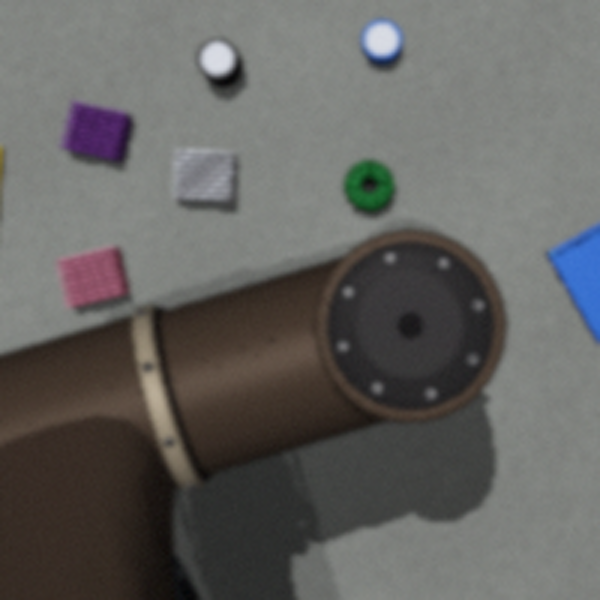

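The view is blocked by the arm, but the opening (19 mm) and grip (59 N) show that the film cap is held.

Call:
{"op": "tcp_steps", "data": {"plan": [{"finger_gap": 0, "sx": -0.48, "sy": -0.464}, {"finger_gap": 0, "sx": -0.64, "sy": -0.624}, {"finger_gap": 0, "sx": -0.64, "sy": -0.624}, {"finger_gap": 0, "sx": -0.64, "sy": -0.624}, {"finger_gap": 0, "sx": -0.48, "sy": -0.464}, {"finger_gap": 0, "sx": -0.2528, "sy": -0.232}, {"finger_gap": 0}, {"finger_gap": 0}]}}

```text
clock: 5.4
ee_pos: [0.5136, -0.3412, 0.1238]
eef_rot: [-3.142, -0.002, 2.626]
ft_force: [0.1, -0.8, -0.0]
opening: 0.0189
grasp_force: 58.8
```

```bash
python3 go.py .5171 -.3412 .034 -3.656
```

```text
t 5.4 turn -0.001 before-turn [-0.003, 0.0017, 0.0898] after-turn [-0.003, 0.0017, 0.0898] q6 -1.816
```

Converted, 0.03 m is 0.48, 0.02 m is 0.32.

Call:
{"op": "tcp_steps", "data": {"plan": [{"finger_gap": 0, "sx": -0.048, "sy": 0.0272, "sz": 0.48}, {"finger_gap": 0, "sz": 0.48}, {"finger_gap": 0, "sz": 0.32}, {"finger_gap": 0, "sz": 0.136}, {"finger_gap": 0}, {"finger_gap": 0}]}}

```text
clock: 6.15
ee_pos: [0.5185, -0.3418, 0.0372]
eef_rot: [3.141, 0.001, 2.627]
ft_force: [0.3, 0.5, -0.4]
opening: 0.0192
grasp_force: 58.8
```

Call:
{"op": "tcp_steps", "data": {"plan": [{"finger_gap": 0, "sz": 0.016}, {"finger_gap": 0}, {"finger_gap": 0}]}}

```text
clock: 6.52
ee_pos: [0.5179, -0.3419, 0.0354]
eef_rot: [3.142, 0.0, 2.626]
ft_force: [-0.3, -0.3, 0.5]
opening: 0.0193
grasp_force: 58.8
```

Converted, 0.0012 m is 0.0192.

Call:
{"op": "tcp_steps", "data": {"plan": [{"finger_gap": 0, "sz": 0.0192}, {"finger_gap": 0}, {"finger_gap": 0}]}}

```text
clock: 6.9
ee_pos: [0.5178, -0.3418, 0.0338]
eef_rot: [-3.142, -0.0, 2.626]
ft_force: [0.2, -0.7, 0.3]
opening: 0.0187
grasp_force: 58.8
```

Call:
{"op": "tcp_steps", "data": {"plan": [{"finger_gap": 0, "sz": 0.016}, {"finger_gap": 0}, {"finger_gap": 0}]}}

```text
clock: 7.28
ee_pos: [0.5178, -0.3418, 0.0329]
eef_rot: [-3.142, -0.0, 2.626]
ft_force: [-0.6, 0.5, -0.3]
opening: 0.0192
grasp_force: 58.8
```

Converted, 0.001 m is 0.016.

Call:
{"op": "tcp_steps", "data": {"plan": [{"finger_gap": 0, "sz": 0.016}, {"finger_gap": 0}, {"finger_gap": 0}]}}

```text
clock: 7.65
ee_pos: [0.5179, -0.3419, 0.0327]
eef_rot: [-3.142, 0.0, 2.627]
ft_force: [-1.2, 1.6, 7.3]
opening: 0.0194
grasp_force: 59.6
```

Call:
{"op": "tcp_steps", "data": {"plan": [{"finger_gap": 0, "sz": 0.016}, {"finger_gap": 0}, {"finger_gap": 0}]}}

```text
clock: 8.02
ee_pos: [0.5179, -0.3419, 0.0327]
eef_rot: [-3.141, 0.001, 2.627]
ft_force: [-4.0, 4.2, 14.3]
opening: 0.0189
grasp_force: 60.8
```

Call:
{"op": "tcp_steps", "data": {"plan": [{"finger_gap": 0, "sz": -0.0192}, {"finger_gap": 0.04}, {"finger_gap": 0.04}, {"finger_gap": 0.04}, {"finger_gap": 0.04, "sz": -0.32}, {"finger_gap": 0.04, "sz": -0.64}, {"finger_gap": 0.04, "sz": -0.8}, {"finger_gap": 0.04}]}}

```text
clock: 9.02
ee_pos: [0.5203, -0.3429, 0.1466]
eef_rot: [3.141, 0.008, 2.627]
ft_force: [0.1, 0.1, -0.7]
opening: 0.0402
grasp_force: 0.0
```

```bash
python3 go.py .4344 .0562 .025 2.839
python3 -c "
from rig import bot;import cv2
i=bot.get_image('scene')[:,:,::-1];cv2.imwrite('pics/d.png',cv2.resize(i[100:250,180:430],None,fx=3,fy=3,interpolation=2))"
```

```text
t 9.03 turn -0.212 before-turn [0.2711, 0.3051, 0.1216] after-turn [0.2009, 0.3554, 0.1216] q6 -1.817
```

View pics/d.png

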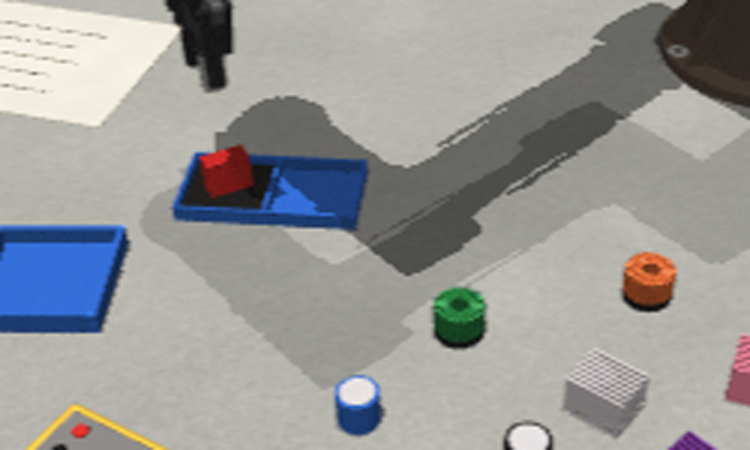

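The film cap stands upright on the foam at crop pixel (227,172), with its pocket walls clear. The copper choke is next.

Call:
{"op": "tcp_steps", "data": {"plan": [{"finger_gap": 0.065, "turn": -0.424}, {"finger_gap": 0.065, "turn": -0.424}, {"finger_gap": 0.065, "sx": 0.32, "sy": 0.568}, {"finger_gap": 0.065, "sx": 0.4, "sy": 0.704}, {"finger_gap": 0.065, "sx": 0.4, "sy": 0.704}, {"finger_gap": 0.065, "sx": 0.4, "sy": 0.704}, {"finger_gap": 0.065, "sx": 0.4, "sy": 0.704}, {"finger_gap": 0.065, "sx": 0.4, "sy": 0.704}]}}

```text
clock: 10.07
ee_pos: [0.4546, -0.0534, 0.1411]
eef_rot: [-3.141, -0.001, 2.838]
ft_force: [1.3, 0.3, -0.7]
opening: 0.065
grasp_force: 0.0
```

Call:
{"op": "tcp_steps", "data": {"plan": [{"finger_gap": 0.065, "sx": 0.4, "sy": 0.704}, {"finger_gap": 0.065, "sx": 0.32, "sy": 0.568}, {"finger_gap": 0.065, "sx": 0.176, "sy": 0.3264}, {"finger_gap": 0.065}, {"finger_gap": 0.065}]}}

```text
clock: 10.7
ee_pos: [0.4317, 0.0569, 0.1415]
eef_rot: [-3.141, -0.001, 2.839]
ft_force: [0.1, -0.1, -0.0]
opening: 0.0648
grasp_force: 0.0
```

```bash
python3 go.py .4344 .0562 .025 2.839
```

```text
t 10.7 turn -0.0 before-turn [-0.0028, 0.0001, 0.1165] after-turn [-0.0028, 0.0001, 0.1165] q6 -2.461
```

Call:
{"op": "tcp_steps", "data": {"plan": [{"finger_gap": 0.065, "sx": -0.0448, "sz": 0.64}, {"finger_gap": 0.065, "sz": 0.64}, {"finger_gap": 0.065, "sz": 0.448}, {"finger_gap": 0.065, "sz": 0.168}, {"finger_gap": 0.065}, {"finger_gap": 0.065}]}}

```text
clock: 11.45
ee_pos: [0.4355, 0.0567, 0.0245]
eef_rot: [3.14, 0.001, 2.838]
ft_force: [-0.4, 0.2, 0.3]
opening: 0.0651
grasp_force: 0.0
```

Call:
{"op": "tcp_steps", "data": {"plan": [{"finger_gap": 0}, {"finger_gap": 0}, {"finger_gap": 0}, {"finger_gap": 0}]}}

```text
clock: 11.95
ee_pos: [0.4355, 0.0569, 0.0249]
eef_rot: [3.14, 0.002, 2.839]
ft_force: [-1.7, -0.9, 9.9]
opening: 0.042
grasp_force: 59.6
```

Call:
{"op": "tcp_steps", "data": {"plan": [{"finger_gap": 0, "sz": -0.16}, {"finger_gap": 0, "sz": -0.48}, {"finger_gap": 0, "sz": -0.64}, {"finger_gap": 0, "sz": -0.64}, {"finger_gap": 0}, {"finger_gap": 0}]}}

```text
clock: 12.7
ee_pos: [0.4343, 0.0565, 0.1437]
eef_rot: [3.141, 0.0, 2.838]
ft_force: [-0.5, 0.1, -1.5]
opening: 0.0422
grasp_force: 61.0
```

```bash
python3 go.py .4781 -.2668 .03 2.839
```

```text
t 12.7 turn -0.001 before-turn [-0.1384, -0.2954, 0.1137] after-turn [-0.1381, -0.2955, 0.1137] q6 -2.456
```

Converted, -0.037 m is -0.592, -0.0364 m is -0.5824.

Call:
{"op": "tcp_steps", "data": {"plan": [{"finger_gap": 0, "sx": -0.2784, "sy": -0.592}, {"finger_gap": 0, "sx": -0.2784, "sy": -0.592}, {"finger_gap": 0, "sx": -0.2784, "sy": -0.592}, {"finger_gap": 0, "sx": -0.2784, "sy": -0.592}, {"finger_gap": 0, "sx": -0.2784, "sy": -0.592}, {"finger_gap": 0, "sx": -0.2784, "sy": -0.592}, {"finger_gap": 0, "sx": -0.2784, "sy": -0.592}, {"finger_gap": 0, "sx": -0.2608, "sy": -0.5824}]}}

```text
clock: 13.7
ee_pos: [0.4775, -0.2678, 0.1419]
eef_rot: [-3.141, -0.003, 2.838]
ft_force: [0.4, 0.0, -0.7]
opening: 0.0421
grasp_force: 61.2
```

Call:
{"op": "tcp_steps", "data": {"plan": [{"finger_gap": 0}, {"finger_gap": 0}]}}

```text
clock: 13.95
ee_pos: [0.4773, -0.2664, 0.1422]
eef_rot: [-3.142, -0.003, 2.837]
ft_force: [-0.3, -0.0, -0.9]
opening: 0.0424
grasp_force: 61.3
```

```bash
python3 go.py .4781 -.2668 .031 2.839
```

```text
t 13.95 turn -0.002 before-turn [-0.0008, -0.0001, 0.1112] after-turn [-0.0008, -0.0001, 0.1112] q6 -1.724
```

Call:
{"op": "tcp_steps", "data": {"plan": [{"finger_gap": 0, "sz": 0.56}, {"finger_gap": 0, "sz": 0.56}, {"finger_gap": 0, "sz": 0.448}, {"finger_gap": 0, "sz": 0.2112}, {"finger_gap": 0}, {"finger_gap": 0}]}}

```text
clock: 14.7
ee_pos: [0.4792, -0.2665, 0.0334]
eef_rot: [3.142, 0.002, 2.839]
ft_force: [-0.4, -1.0, -0.2]
opening: 0.0426
grasp_force: 61.3
```

Call:
{"op": "tcp_steps", "data": {"plan": [{"finger_gap": 0, "sz": 0.0192}, {"finger_gap": 0}, {"finger_gap": 0}]}}

```text
clock: 15.08
ee_pos: [0.4785, -0.2667, 0.0316]
eef_rot: [3.142, 0.001, 2.838]
ft_force: [0.9, -0.7, -1.5]
opening: 0.0425
grasp_force: 61.3
```

Call:
{"op": "tcp_steps", "data": {"plan": [{"finger_gap": 0, "sz": 0.016}, {"finger_gap": 0}, {"finger_gap": 0}]}}

```text
clock: 15.45
ee_pos: [0.4784, -0.2666, 0.0302]
eef_rot: [-3.142, -0.0, 2.838]
ft_force: [-0.4, 0.4, -0.6]
opening: 0.0425
grasp_force: 61.3
```

Converted, 0.001 m is 0.016.

Call:
{"op": "tcp_steps", "data": {"plan": [{"finger_gap": 0, "sz": 0.016}, {"finger_gap": 0}, {"finger_gap": 0}]}}

```text
clock: 15.82
ee_pos: [0.4784, -0.2666, 0.0292]
eef_rot: [-3.142, -0.0, 2.838]
ft_force: [-0.5, -0.2, -0.6]
opening: 0.0424
grasp_force: 61.3
```

Call:
{"op": "tcp_steps", "data": {"plan": [{"finger_gap": 0, "sz": 0.016}, {"finger_gap": 0}, {"finger_gap": 0}]}}

```text
clock: 16.2
ee_pos: [0.4784, -0.2666, 0.0282]
eef_rot: [-3.142, -0.0, 2.838]
ft_force: [-0.4, -0.1, -1.0]
opening: 0.0422
grasp_force: 61.3
```

Converted, 0.001 m is 0.016.

Call:
{"op": "tcp_steps", "data": {"plan": [{"finger_gap": 0, "sz": 0.016}, {"finger_gap": 0}, {"finger_gap": 0}]}}

```text
clock: 16.58
ee_pos: [0.4785, -0.2667, 0.0279]
eef_rot: [-3.142, 0.0, 2.839]
ft_force: [-1.9, 2.2, 7.3]
opening: 0.0425
grasp_force: 62.3
```

Call:
{"op": "tcp_steps", "data": {"plan": [{"finger_gap": 0, "sz": 0.0128}, {"finger_gap": 0}, {"finger_gap": 0}]}}

```text
clock: 16.95
ee_pos: [0.4785, -0.2667, 0.0279]
eef_rot: [-3.141, 0.001, 2.839]
ft_force: [-4.6, 4.1, 15.2]
opening: 0.0424
grasp_force: 63.2
```

Converted, -0.04 m is -0.64, -0.06 m is -0.96.

Call:
{"op": "tcp_steps", "data": {"plan": [{"finger_gap": 0, "sz": -0.0224}, {"finger_gap": 0.056}, {"finger_gap": 0.056}, {"finger_gap": 0.056}, {"finger_gap": 0.056, "sz": -0.32}, {"finger_gap": 0.056, "sz": -0.64}, {"finger_gap": 0.056, "sz": -0.96}, {"finger_gap": 0.065}]}}

```text
clock: 17.95
ee_pos: [0.4813, -0.2674, 0.1527]
eef_rot: [3.141, 0.009, 2.839]
ft_force: [0.6, 0.0, -0.1]
opening: 0.0653
grasp_force: 0.0
```

Call:
{"op": "tcp_steps", "data": {"plan": [{"finger_gap": 0.065, "turn": -0.564}, {"finger_gap": 0.065, "turn": -0.564}, {"finger_gap": 0.065, "turn": -0.564}, {"finger_gap": 0.065, "turn": -0.564}, {"finger_gap": 0.065, "turn": -0.564}, {"finger_gap": 0.065, "turn": -0.564}, {"finger_gap": 0.065, "turn": -0.564}]}}

```text
clock: 18.82
ee_pos: [0.478, -0.2665, 0.147]
eef_rot: [3.141, -0.001, -2.453]
ft_force: [0.2, -1.0, 0.3]
opening: 0.065
grasp_force: 0.0
```

Call:
{"op": "tcp_steps", "data": {"plan": [{"finger_gap": 0.065, "turn": -0.564}, {"finger_gap": 0.065, "turn": -0.564}, {"finger_gap": 0.065, "turn": -0.564}, {"finger_gap": 0.065, "turn": -0.564}, {"finger_gap": 0.065, "turn": -0.564}, {"finger_gap": 0.065, "turn": -0.568}, {"finger_gap": 0.065}]}}

```text
clock: 19.7
ee_pos: [0.478, -0.2665, 0.1472]
eef_rot: [3.141, 0.0, -1.612]
ft_force: [-0.1, 1.1, 0.3]
opening: 0.0649
grasp_force: 0.0
```

```bash
python3 go.py .5701 .0817 .03 -1.61
```

```text
t 19.7 turn -0.002 before-turn [-0.3517, -0.0777, 0.1172] after-turn [-0.3516, -0.0783, 0.1172] q6 0.11
```

Converted, -0.044 m is -0.704, -0.0098 m is -0.1568.

Call:
{"op": "tcp_steps", "data": {"plan": [{"finger_gap": 0.065, "sx": -0.704, "sy": -0.1568}, {"finger_gap": 0.065, "sx": -0.704, "sy": -0.1568}, {"finger_gap": 0.065, "sx": -0.704, "sy": -0.1568}, {"finger_gap": 0.065, "sx": -0.704, "sy": -0.1568}, {"finger_gap": 0.065, "sx": -0.704, "sy": -0.1568}, {"finger_gap": 0.065, "sx": -0.704, "sy": -0.1568}, {"finger_gap": 0.065, "sx": -0.704, "sy": -0.1568}, {"finger_gap": 0.065, "sx": -0.6992, "sy": -0.152}]}}

```text
clock: 20.7
ee_pos: [0.5706, 0.0832, 0.1475]
eef_rot: [3.141, -0.0, -1.615]
ft_force: [0.7, -0.7, 0.4]
opening: 0.065
grasp_force: 0.0
```

Call:
{"op": "tcp_steps", "data": {"plan": [{"finger_gap": 0.065}, {"finger_gap": 0.065}]}}

```text
clock: 20.95
ee_pos: [0.57, 0.0816, 0.1472]
eef_rot: [3.14, -0.0, -1.612]
ft_force: [0.4, -0.4, -0.3]
opening: 0.0648
grasp_force: 0.0
```

```bash
python3 go.py .5701 .0817 .026 -1.61
```

```text
t 20.95 turn -0.002 before-turn [-0.0002, -0.0001, 0.1212] after-turn [-0.0002, -0.0001, 0.1212] q6 -0.523
```

```bash
python3 - <<'E'
from rig import bot;import cv2
i=bot.get_image('scene')[:,:,::-1];cv2.imwrite('pics/e.png',cv2.resize(i[130:290,230:480],None,fx=3,fy=3,interpolation=2))
E
```

```text
(no output)
```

View pics/e.png

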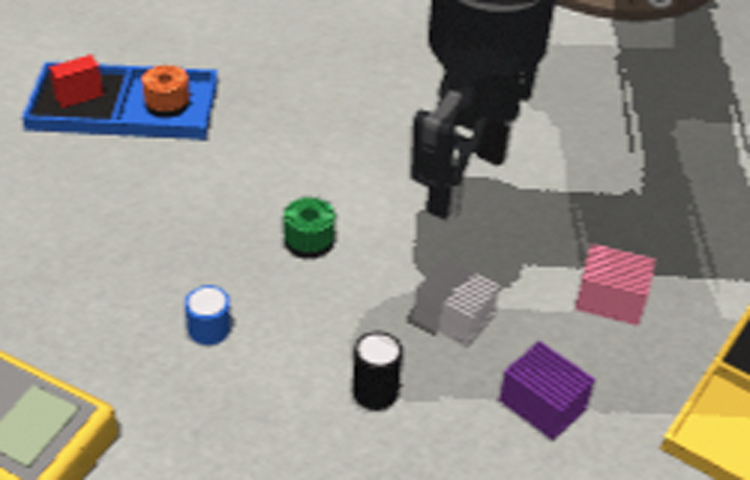

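Red film cap (77,80) and copper choke (165,90) both stand in the blue tray. The gripper hangs above the grey heatsink (455,305), so I'll descend.

Call:
{"op": "tcp_steps", "data": {"plan": [{"finger_gap": 0.065, "sz": 0.64}, {"finger_gap": 0.065, "sz": 0.64}, {"finger_gap": 0.065, "sz": 0.48}, {"finger_gap": 0.065, "sz": 0.1792}, {"finger_gap": 0.065}, {"finger_gap": 0.065}]}}

```text
clock: 21.75
ee_pos: [0.5713, 0.0818, 0.0279]
eef_rot: [-3.14, 0.001, -1.611]
ft_force: [0.3, 1.2, -0.3]
opening: 0.0652
grasp_force: 0.0
```

Call:
{"op": "tcp_steps", "data": {"plan": [{"finger_gap": 0}, {"finger_gap": 0}, {"finger_gap": 0}, {"finger_gap": 0}]}}

```text
clock: 22.25
ee_pos: [0.5713, 0.082, 0.0279]
eef_rot: [-3.14, 0.001, -1.61]
ft_force: [-1.3, 0.3, 6.4]
opening: 0.0389
grasp_force: 61.1
```

Call:
{"op": "tcp_steps", "data": {"plan": [{"finger_gap": 0, "sz": -0.16}, {"finger_gap": 0, "sz": -0.48}, {"finger_gap": 0, "sz": -0.64}, {"finger_gap": 0, "sz": -0.64}, {"finger_gap": 0}, {"finger_gap": 0}]}}

```text
clock: 23.0
ee_pos: [0.57, 0.0817, 0.1467]
eef_rot: [3.141, 0.0, -1.611]
ft_force: [-0.4, 0.6, -2.0]
opening: 0.0391
grasp_force: 60.5
```

```bash
python3 go.py .5626 .3088 .03 -.873
```

```text
t 23.0 turn -0.738 before-turn [-0.2267, 0.0165, 0.1167] after-turn [-0.1788, -0.1403, 0.1167] q6 -0.522
```

Converted, -0.148 rad is -0.592.

Call:
{"op": "tcp_steps", "data": {"plan": [{"finger_gap": 0, "turn": -0.592}, {"finger_gap": 0, "turn": -0.592}, {"finger_gap": 0, "turn": -0.592}, {"finger_gap": 0, "turn": -0.592}, {"finger_gap": 0, "turn": -0.584}]}}

```text
clock: 23.62
ee_pos: [0.5696, 0.0814, 0.1451]
eef_rot: [3.139, 0.001, -0.868]
ft_force: [0.6, 0.4, -0.9]
opening: 0.039
grasp_force: 60.6
```

Call:
{"op": "tcp_steps", "data": {"plan": [{"finger_gap": 0, "sx": -0.32, "sy": -0.2512}, {"finger_gap": 0, "sx": -0.56, "sy": -0.44}, {"finger_gap": 0, "sx": -0.56, "sy": -0.44}, {"finger_gap": 0, "sx": -0.56, "sy": -0.44}, {"finger_gap": 0, "sx": -0.544, "sy": -0.4224}, {"finger_gap": 0, "sx": -0.3168, "sy": -0.2512}, {"finger_gap": 0}, {"finger_gap": 0}]}}

```text
clock: 24.62
ee_pos: [0.5626, 0.308, 0.1458]
eef_rot: [3.14, -0.0, -0.873]
ft_force: [-0.8, -0.2, -2.2]
opening: 0.0387
grasp_force: 60.5
```

```bash
python3 go.py .5626 .3088 .0365 -.873
```

```text
t 24.62 turn -0.0 before-turn [-0.0007, -0.0005, 0.1093] after-turn [-0.0007, -0.0005, 0.1093] q6 -0.107
```

Call:
{"op": "tcp_steps", "data": {"plan": [{"finger_gap": 0, "sz": 0.56}, {"finger_gap": 0, "sz": 0.56}, {"finger_gap": 0, "sz": 0.448}, {"finger_gap": 0, "sz": 0.1808}, {"finger_gap": 0}, {"finger_gap": 0}]}}

```text
clock: 25.38
ee_pos: [0.5638, 0.3091, 0.0386]
eef_rot: [-3.14, -0.0, -0.873]
ft_force: [0.1, -0.6, -0.8]
opening: 0.0391
grasp_force: 60.5
```

Call:
{"op": "tcp_steps", "data": {"plan": [{"finger_gap": 0, "sz": 0.0192}, {"finger_gap": 0}, {"finger_gap": 0}]}}

```text
clock: 25.75
ee_pos: [0.5631, 0.309, 0.0365]
eef_rot: [-3.141, 0.0, -0.873]
ft_force: [-0.1, -0.7, -1.1]
opening: 0.0392
grasp_force: 60.5
```

Call:
{"op": "tcp_steps", "data": {"plan": [{"finger_gap": 0, "sz": 0.016}, {"finger_gap": 0}, {"finger_gap": 0}]}}

```text
clock: 26.12
ee_pos: [0.5631, 0.3088, 0.0351]
eef_rot: [3.141, -0.0, -0.873]
ft_force: [0.2, 0.1, -0.9]
opening: 0.0389
grasp_force: 60.5
```

Call:
{"op": "tcp_steps", "data": {"plan": [{"finger_gap": 0, "sz": 0.016}, {"finger_gap": 0}, {"finger_gap": 0}]}}

```text
clock: 26.5
ee_pos: [0.5631, 0.3088, 0.0341]
eef_rot: [3.142, -0.0, -0.873]
ft_force: [0.3, 0.0, -1.1]
opening: 0.0391
grasp_force: 60.5
```

Converted, 0.0015 m is 0.024.

Call:
{"op": "tcp_steps", "data": {"plan": [{"finger_gap": 0, "sz": 0.024}, {"finger_gap": 0}, {"finger_gap": 0}]}}

```text
clock: 26.88
ee_pos: [0.563, 0.3088, 0.0326]
eef_rot: [3.142, -0.0, -0.873]
ft_force: [-0.7, 0.7, -1.3]
opening: 0.039
grasp_force: 60.5
```

Call:
{"op": "tcp_steps", "data": {"plan": [{"finger_gap": 0, "sz": 0.016}, {"finger_gap": 0}, {"finger_gap": 0}]}}

```text
clock: 27.25
ee_pos: [0.5631, 0.3088, 0.0316]
eef_rot: [3.142, -0.0, -0.873]
ft_force: [0.0, -0.5, -1.6]
opening: 0.039
grasp_force: 60.5
```

Call:
{"op": "tcp_steps", "data": {"plan": [{"finger_gap": 0, "sz": 0.016}, {"finger_gap": 0}, {"finger_gap": 0}]}}

```text
clock: 27.62
ee_pos: [0.5632, 0.3089, 0.031]
eef_rot: [-3.141, -0.0, -0.873]
ft_force: [-1.3, -0.9, 4.7]
opening: 0.039
grasp_force: 60.9
```

Call:
{"op": "tcp_steps", "data": {"plan": [{"finger_gap": 0.054}, {"finger_gap": 0.054}, {"finger_gap": 0.054}, {"finger_gap": 0.054, "sz": -0.32}, {"finger_gap": 0.054, "sz": -0.64}, {"finger_gap": 0.054, "sz": -0.96}, {"finger_gap": 0.065}, {"finger_gap": 0.065}]}}

```text
clock: 28.62
ee_pos: [0.5629, 0.3088, 0.1507]
eef_rot: [-3.141, 0.0, -0.873]
ft_force: [0.2, -0.8, -0.8]
opening: 0.0652
grasp_force: 0.0
```

```bash
python3 go.py .6669 .0675 .032 -.873
```

```text
t 28.62 turn -0.0 before-turn [0.2518, 0.0753, 0.1187] after-turn [0.2518, 0.0754, 0.1187] q6 -0.107
```

Converted, 0.042 m is 0.672, 0.0418 m is 0.6688.

Call:
{"op": "tcp_steps", "data": {"plan": [{"finger_gap": 0.065, "sx": 0.672, "sy": 0.2}, {"finger_gap": 0.065, "sx": 0.672, "sy": 0.2}, {"finger_gap": 0.065, "sx": 0.672, "sy": 0.2}, {"finger_gap": 0.065, "sx": 0.672, "sy": 0.2}, {"finger_gap": 0.065, "sx": 0.672, "sy": 0.2}, {"finger_gap": 0.065, "sx": 0.6688, "sy": 0.2048}, {"finger_gap": 0.065}, {"finger_gap": 0.065}]}}

```text
clock: 29.62
ee_pos: [0.6665, 0.0672, 0.149]
eef_rot: [3.139, 0.001, -0.874]
ft_force: [-0.7, 0.1, 0.2]
opening: 0.0649
grasp_force: 0.0
```

```bash
python3 go.py .6669 .0675 .032 -.873
python3 - <<'E'
from rig import bot;import cv2
i=bot.get_image('scene')[:,:,::-1];cv2.imwrite('pics/f.png',cv2.resize(i[150:310,290:540],None,fx=3,fy=3,interpolation=2))
E
```

```text
t 29.62 turn -0.001 before-turn [0.0, -0.0004, 0.117] after-turn [0.0, -0.0004, 0.117] q6 0.307
```

View pics/f.png

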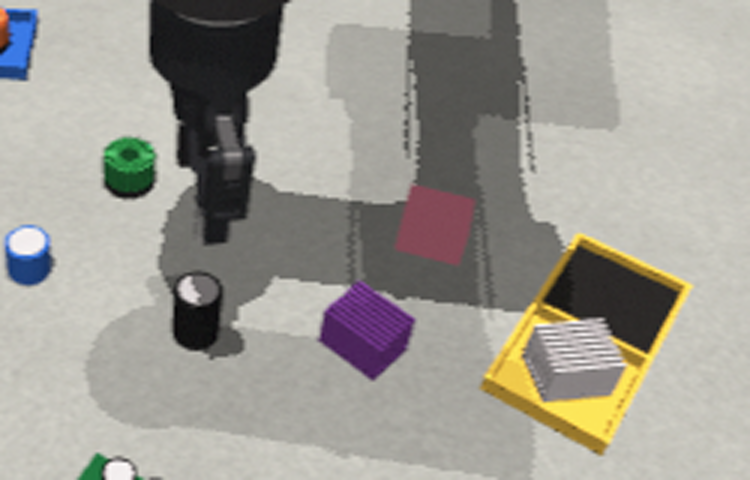

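The heatsink sits upright in the bare yellow pocket (575,360), and the gripper is above the tall black cap (198,310).

Converted, 0.035 m is 0.56, 0.03 m is 0.48.

Call:
{"op": "tcp_steps", "data": {"plan": [{"finger_gap": 0.065, "sz": 0.56}, {"finger_gap": 0.065, "sz": 0.56}, {"finger_gap": 0.065, "sz": 0.48}, {"finger_gap": 0.065, "sz": 0.272}, {"finger_gap": 0.065}, {"finger_gap": 0.065}]}}

```text
clock: 30.42
ee_pos: [0.668, 0.0681, 0.0348]
eef_rot: [-3.14, -0.001, -0.872]
ft_force: [-1.1, 0.5, 0.7]
opening: 0.0649
grasp_force: 0.0
```

Call:
{"op": "tcp_steps", "data": {"plan": [{"finger_gap": 0}, {"finger_gap": 0}, {"finger_gap": 0}, {"finger_gap": 0}]}}

```text
clock: 30.92
ee_pos: [0.668, 0.0678, 0.035]
eef_rot: [-3.14, -0.001, -0.872]
ft_force: [-0.9, -0.1, 6.6]
opening: 0.0337
grasp_force: 59.5
```

Call:
{"op": "tcp_steps", "data": {"plan": [{"finger_gap": 0, "sz": -0.16}, {"finger_gap": 0, "sz": -0.48}, {"finger_gap": 0, "sz": -0.64}, {"finger_gap": 0, "sz": -0.64}, {"finger_gap": 0}, {"finger_gap": 0}]}}

```text
clock: 31.68
ee_pos: [0.6667, 0.0675, 0.1535]
eef_rot: [3.142, 0.001, -0.873]
ft_force: [0.3, 0.6, -2.5]
opening: 0.0337
grasp_force: 59.7
```

```bash
python3 go.py .479 .316 .044 -.873
```

```text
t 31.68 turn -0.0 before-turn [-0.311, -0.0158, 0.1095] after-turn [-0.311, -0.0159, 0.1095] q6 0.307
```

Converted, -0.05 m is -0.8, -0.046 m is -0.736.

Call:
{"op": "tcp_steps", "data": {"plan": [{"finger_gap": 0, "sx": -0.56, "sy": -0.032}, {"finger_gap": 0, "sx": -0.8, "sy": -0.04}, {"finger_gap": 0, "sx": -0.8, "sy": -0.04}, {"finger_gap": 0, "sx": -0.8, "sy": -0.04}, {"finger_gap": 0, "sx": -0.8, "sy": -0.04}, {"finger_gap": 0, "sx": -0.736, "sy": -0.04}, {"finger_gap": 0, "sx": -0.48, "sy": -0.0224}, {"finger_gap": 0}]}}

```text
clock: 32.67
ee_pos: [0.4778, 0.317, 0.1524]
eef_rot: [3.139, -0.0, -0.87]
ft_force: [0.6, 0.1, -0.4]
opening: 0.0338
grasp_force: 59.7
```

Call:
{"op": "tcp_steps", "data": {"plan": [{"finger_gap": 0}, {"finger_gap": 0}]}}

```text
clock: 32.92
ee_pos: [0.4797, 0.3152, 0.153]
eef_rot: [3.14, -0.0, -0.874]
ft_force: [-0.7, -0.9, -0.8]
opening: 0.0337
grasp_force: 59.7
```

```bash
python3 go.py .479 .316 .046 -.873
```

```text
t 32.92 turn -0.001 before-turn [-0.0011, 0.0, 0.107] after-turn [-0.0011, 0.0, 0.107] q6 -0.225
```

Converted, 0.035 m is 0.56, 0.027 m is 0.432.

Call:
{"op": "tcp_steps", "data": {"plan": [{"finger_gap": 0, "sx": -0.016, "sz": 0.56}, {"finger_gap": 0, "sz": 0.56}, {"finger_gap": 0, "sz": 0.432}, {"finger_gap": 0, "sz": 0.16}, {"finger_gap": 0}, {"finger_gap": 0}]}}

```text
clock: 33.67
ee_pos: [0.4796, 0.3172, 0.0477]
eef_rot: [-3.14, 0.0, -0.873]
ft_force: [0.3, -0.3, -0.6]
opening: 0.0338
grasp_force: 59.8
```

Call:
{"op": "tcp_steps", "data": {"plan": [{"finger_gap": 0, "sz": 0.024}, {"finger_gap": 0}, {"finger_gap": 0}]}}

```text
clock: 34.05
ee_pos: [0.4789, 0.3169, 0.0454]
eef_rot: [-3.141, 0.0, -0.873]
ft_force: [-0.1, -1.0, -1.2]
opening: 0.0336
grasp_force: 59.8
```

Call:
{"op": "tcp_steps", "data": {"plan": [{"finger_gap": 0, "sz": 0.016}, {"finger_gap": 0}, {"finger_gap": 0}]}}

```text
clock: 34.42
ee_pos: [0.4789, 0.3168, 0.0441]
eef_rot: [3.141, -0.0, -0.873]
ft_force: [0.3, 0.9, -1.3]
opening: 0.0338
grasp_force: 59.8
```

Call:
{"op": "tcp_steps", "data": {"plan": [{"finger_gap": 0, "sz": 0.016}, {"finger_gap": 0}, {"finger_gap": 0}]}}

```text
clock: 34.8
ee_pos: [0.4789, 0.3168, 0.0431]
eef_rot: [3.142, -0.0, -0.873]
ft_force: [0.1, 0.3, -0.4]
opening: 0.0333
grasp_force: 59.8
```

Call:
{"op": "tcp_steps", "data": {"plan": [{"finger_gap": 0, "sz": 0.016}, {"finger_gap": 0}, {"finger_gap": 0}]}}

```text
clock: 35.17
ee_pos: [0.4789, 0.3168, 0.0421]
eef_rot: [3.142, -0.0, -0.873]
ft_force: [-0.4, 0.3, -1.1]
opening: 0.0335
grasp_force: 59.8
```

Call:
{"op": "tcp_steps", "data": {"plan": [{"finger_gap": 0, "sz": 0.016}, {"finger_gap": 0}, {"finger_gap": 0}]}}

```text
clock: 35.55
ee_pos: [0.4789, 0.3168, 0.042]
eef_rot: [-3.141, -0.0, -0.873]
ft_force: [-3.6, -1.4, 8.2]
opening: 0.0333
grasp_force: 60.8
```

Contact on the foam came at the expected height. Now release and retreat, then a final look.

Converted, -0.06 m is -0.96, -0.05 m is -0.8.

Call:
{"op": "tcp_steps", "data": {"plan": [{"finger_gap": 0, "sz": -0.0128}, {"finger_gap": 0.054}, {"finger_gap": 0.054}, {"finger_gap": 0.054}, {"finger_gap": 0.054, "sz": -0.32}, {"finger_gap": 0.054, "sz": -0.8}, {"finger_gap": 0.054, "sz": -0.96}, {"finger_gap": 0.054, "sz": -0.8}]}}

```text
clock: 36.55
ee_pos: [0.479, 0.3168, 0.2243]
eef_rot: [-3.14, 0.0, -0.873]
ft_force: [0.6, 0.8, 0.6]
opening: 0.054
grasp_force: 0.0
```

Call:
{"op": "tcp_steps", "data": {"plan": [{"finger_gap": 0.054}, {"finger_gap": 0.054}, {"finger_gap": 0.054}, {"finger_gap": 0.054}]}}

```text
clock: 37.05
ee_pos: [0.4786, 0.3164, 0.2207]
eef_rot: [3.139, -0.0, -0.873]
ft_force: [0.0, 0.1, 0.9]
opening: 0.0541
grasp_force: 0.0
```

```bash
python3 - <<'E'
from rig import bot;import cv2
i=bot.get_image('scene')[:,:,::-1];cv2.imwrite('pics/g.png',cv2.resize(i[130:310,220:540],None,fx=2.5,fy=2.5,interpolation=2))
E
```

```text
(no output)
```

View pics/g.png

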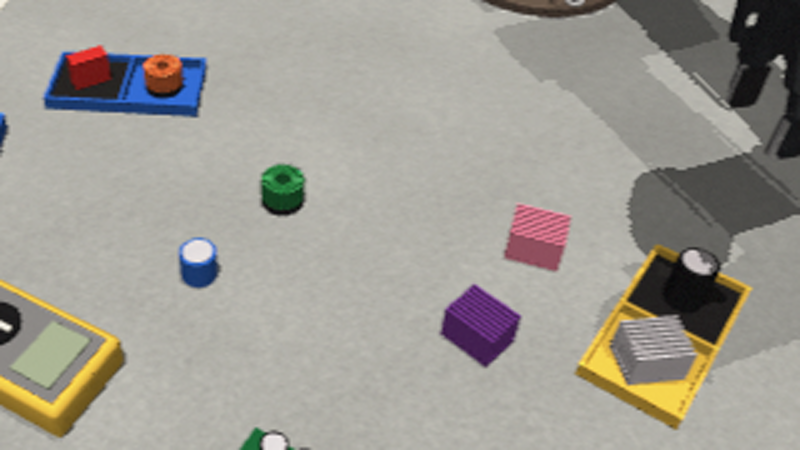

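All four parts stand upright in their pockets: red (88,68), copper (163,73), black (692,278) and heatsink (653,350). The green choke (283,188) and the short blue cap (198,262) haven't been touched, and the gripper is clear.

```bash
python3 -c "
from rig import bot;print(bot.hand_in())"
```

```text
the job is handed in; nothing more can be done
None
```

Both kits are made up and the job is handed in at about 37 s of the 93 s allowed; the last picture shows all four parts upright in their pockets and both bystanders untouched, but the hand-in returned no verdict.

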